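# Hold the pin replicator ready over the well plate

### The job

The well plate in the nest is to be stamped next: first take away the capped tube that was left standing on it and stand the tube upright on the bench, off the nest and stand. Then lift the pin replicator out of its stand by its handle, carry it over the row of bottles and tip box without disturbing them, and stop with it level and square over the plate, every pin above its own well, the pin tips about a centimetre above the plate and touching nothing. Finish there still holding it: do not lower it on to the plate or let go.

Things in the scene. Friction and masses are not known exactly. Their poses are not given: they have to be found in the camera images.
- replicator: 96-pin replicator, 86 x 124 x 72 mm, 0.3 kg, loose in the stand. Origin: centre of the pin field at pin-tip level; z up, y along its long side. Pins z 0-24 (solid block 67 x 103), aluminium plate z 24-32, 12 mm posts at y = +-36, black bar handle z 52-72, 24 wide in x, 96 long in y; grip the bar across x at its middle (centre of mass). Lift straight up, 40 mm clears the stand.
- stand: Grey stand of the replicator, 100 x 146 x 39 mm, fixed; origin: centre of its underside on the bench, y along its long side. Two end ledges 34 mm high with 5 mm lips carry the replicator, whose origin is 10 mm above this one. Stand and nest lie on opposite sides (left, right) of the row, turned by up to 0.45 rad.
- nest: Flat plate nest, 106 x 148 x 16 mm, fixed to the bench: aluminium base 8 mm thick with four black corner angles that reach 16 mm. Origin: centre of its underside on the bench, y along its long side.
- plate: 96-well plate, 86 x 128 x 14 mm, loose in the nest with 1 mm play. Origin: centre of its underside, 8 mm above the bench; z up, y along its long side; top 14 mm above the origin. Wells 9 mm apart, 8 along x and 12 along y, centred on the origin, like the pins; so the replicator fits either way round (half a turn).
- tube: Short capped sample tube, 84 mm high, body 30 mm and cap 35 mm in diameter (the cap is the top 14 mm), 0.06 kg, standing loose on the plate, up to 35 mm off its centre. Origin: centre of its foot; z up. Grip the cap from above. Other tubes far back on the bench are not it.
- tip_box: Closed clear pipette-tip box, 86 x 124 x 102 mm, loose, in the middle of the row; origin at the centre of its underside, y along its long side, which lies roughly along world x. Leave alone.
- bottle_tall: Square white bottle with screw cap, 61 x 61 x 138 mm, loose, at one end of the row (near or far); origin at the centre of its underside. Leave alone.
- bottle_open: Square white bottle with an open neck and no cap, 58 x 58 x 116 mm, loose, at the other end of the row; origin at the centre of its underside. Leave alone.

How it is judged:
On the way, in this order (a step that is already met when the one before it is completed fails the run):
1. the tube stands upright on the bench, released (height (world z) of tube below 0.006 m and angle between tube's own z axis and vertical below 0.1 rad and contact force between tube and the fingers below 0.1 N and linear speed of tube below 0.02 m/s), for 0.2 s.
2. the replicator passes over the row, pin tips more than 100 mm above the bench (height (world z) of replicator above 0.1 m and world y of replicator between -0.07 and 0.07 m), for 0.04 s.
At the end, for the whole second after the job is handed in: Replicator held still over the plate: centres within 4 mm, parallel within 0.06 rad (either way round), level within 0.06 rad, pin tips 3-20 mm above the plate, touched only by the fingers; plate in nest, tube upright and released on the bench, tip box and bottles within 15 mm of their start (all of step 1 and horizontal distance between replicator and plate below 0.004 m and angle between the y axis of replicator and the y axis of plate, either way round below 0.06 rad and angle between replicator's own z axis and vertical below 0.06 rad and z of replicator in the frame of plate between 0.017 and 0.034 m and linear speed of replicator below 0.02 m/s and angular speed of replicator below 0.1 rad/s and contact force between replicator and the fingers above 1 N and contact force between replicator and plate below 0.1 N and contact force between replicator and nest below 0.1 N and contact force between replicator and tube below 0.1 N and horizontal distance between plate and nest below 0.005 m and height (world z) of plate below 0.012 m and angle between each of tip_box, bottle_tall, bottle_open's own z axis and vertical below 0.1 rad and distance of each of tip_box, bottle_tall, bottle_open from where it was at the start of the episode below 0.015 m); the arm keeps its last pose, push and grip.
It fails at once if the replicator touches the plate (contact force between replicator and plate above 0.5 N).
It fails at once if the tip box or a bottle is moved by more than 15 mm or tipped (distance of any of tip_box, bottle_tall, bottle_open from where it was at the start of the episode above 0.015 m or angle between any of tip_box, bottle_tall, bottle_open's own z axis and vertical above 0.2 rad).
It fails at once if the tube falls over (angle between tube's own z axis and vertical above 0.7 rad).
It fails at once if the plate leaves its nest (horizontal distance between plate and nest above 0.01 m).
It also fails if it takes over 61 s, if anything falls off the work surface, if the arm or the gripper's body presses on something with over 40 N, if the wrist force passes 120 N, or if a joint passes its speed limit or range.

### The arm

A 7-joint arm with a two-finger parallel gripper is mounted at the origin on a cart in front of the work surface, level with it; the furniture and walls round the work are solid. World frame = base frame: x ahead of the robot, y to its left, z up, the work surface at z = 0. Lengths are in m, angles in rad, forces in N, time in s.
With the tool pointing down it reaches from about 0.425 to 0.875 m from the base axis. Payload 8.4 kg.
Tool frame: the origin (TCP) lies at the very end of the fingers, on their centre line; the grasp point (between the pads) lies robot.grasp_offset behind it (robot.grasp_offset is the distance from the TCP to the grasp point, in m); x points along the fingers, z is the direction in which the jaws open and shut, and the axes are right-handed (so a half turn about x gives the same grasp; the last joint's range is limited). The gripper opens to 87 mm and grips with 3 to 60 N. Pads are 19 mm wide; open, the fingers measure 117 mm over their backs; the gripper's body (75 mm by 190 mm) begins 51 mm behind the grasp point.
Start: joints at [-1.259, 0.333, 0.04, 1.465, -0.013, 1.343, -0.059], TCP at [0.26, 0.596, 0.223] pointing down, gripper open.
Joint ranges: [-2.58, 2.58], [-0.38, 2.09], [-1.3, 1.39], [0.25, 2.4], [-1.5, 4.64], [0.08, 2.09], [-2.65, 2.65]. Speed limits (rad/s): [2.22, 2.22, 2.79, 2.79, 3.14, 3.14, 3.14].

### API

Orientations are given as [roll, pitch, yaw] about the fixed x, y, z axes, in that order (R = Rz(yaw) Ry(pitch) Rx(roll)).
In Python, from plant import monitor, vision, order, models, robot gives the robot as it stands. The module is installed in compiled form; this text tells all that it offers.
- The arm moves only by the tool jog_arm, never from a script. Its argument "commands" is a list of rows, each a list of 2 entries, a list of its own where there are three numbers: the shift along the tool's x, y, z in cm, then the turn, a rotation vector about the tool's x, y, z in rad. In form: [[[x, y, z], [ax, ay, az]], ...]. A call has exactly 10 rows; each row shifts and turns the commanded pose from where the row before left it, along the tool's axes as they then stand; what a row does not reach is not made up. A row lasts 1/10 s, in which the tool goes at most 50 mm and 8.59 degrees, less where a joint would pass 70% of its speed; a pose out of reach is approached as far as the arm can. A call with a gripper value outside its range is refused whole. "hand" is the opening, from 0 (shut) to 1 (fully open), set as the call begins (left out, the last holds). The fingers move at their own pace and stop on an object; "newtons" is the grip in N (left out, the last holds). Time passes only in rows, so rows that do not move let the fingers close, or fill a call up. It gives the time, the measured TCP pose, the force and the opening at its end, in the units of the state.
- monitor.read_state(): the state, without advancing time (a new reading comes with each control period).
- vision.snapshot(name): name is "side" or "top" or "wrist"; returns the picture (480x640x3 uint8, red, green, blue); there is no depth.
- vision.camera_params(name): a dict with "fx", "fy", "cx", "cy" (pixels), "extrinsics" (4x4, takes a point from camera to world coordinates). Camera axes: x right, y down, z forward; pixel columns grow to the right and rows downward; lengths in m; the calibration is good to about 2 mm. A picture is of the moment at which its call begins: read the wrist's pose just before it. camera_params takes no time and is no camera call; for the wrist camera it gives the pose at the moment of the call.
- order.hand_in(): hands the job in, once; it reports no verdict.
Trained networks look in the newest picture that a camera, given by its name, has taken for a name from the list of things; names that differ only in an ending like _2 or _b are one class to them, and where a whole thing is asked for, a point or a joint stands for the part that bears it (a point fixed in the world has none). Each returns a list of dicts, best first, with "p" (0 to 1); they miss things now and then, are a little off and sometimes report something else, mostly with a low value. They report only what shows in the picture. A call takes as long as a camera call.
- models.silhouettes(target, camera): "mask" (480x640 bool, what is visible of it) and "bbox" ([left, top, right, bottom] in pixels, round what is visible of it).
The state is a dict: "t": time; "joint_pos": joint angles; "joint_vel": joint speeds; "effort": joint torques, N m; "ee_pos": TCP position; "tool_rot": TCP orientation; "force": force on the tool from outside, world axes, zero at the start; "wrist_torque": the same for the moment, N m; "finger_gap": finger opening in m.
Only numpy, scipy, OpenCV 4.12 (cv2) and the standard library are available. Lean on these libraries where they do the work, as an engineer would, in place of code of your own. Each camera call takes 0.05 s, during which the arm holds its last target.

## Working session

There is one attempt and no reset: what is moved stays moved. The work goes in short steps, Python scripts to look and compute and a tool call to move; the robot and the scene stay as the last step left them, time stands still between calls to the robot, and variables do not carry over. Pictures are saved under pics/ and viewed, and the job is handed in when it is done.

Besides the shell and the picture viewer there is one more tool, called after "Request:" as name(argument=value, ...) on one line, values as JSON. jog_arm: Moves the arm, as the interface text tells. Its arguments: {"type":"object","properties":{"commands":{"type":"array"},"hand":{"type":"number"},"newtons":{"type":"number"}},"required":["commands"]}

```bash
mkdir -p pics; ls
cat > h.py <<'E'
import numpy as np, cv2
from plant import monitor, vision, order, models, robot
def snap(n,f):
    im=vision.snapshot(n); cv2.imwrite('pics/'+f,im[:,:,::-1]); return im
def ray(cam,u,v):
    c=vision.camera_params(cam) if isinstance(cam,str) else cam
    E=np.array(c['extrinsics']); d=E[:3,:3]@np.array([(u-c['cx'])/c['fx'],(v-c['cy'])/c['fy'],1]); return E[:3,3],d
def atz(cam,u,v,z):
    o,d=ray(cam,u,v); return o+d*(z-o[2])/d[2]
def proj(cam,P):
    c=vision.camera_params(cam) if isinstance(cam,str) else cam
    E=np.linalg.inv(np.array(c['extrinsics'])); p=(E[:3,:3]@np.atleast_2d(P).T).T+E[:3,3]
    return np.c_[c['fx']*p[:,0]/p[:,2]+c['cx'],c['fy']*p[:,1]/p[:,2]+c['cy']]
E
python3 - <<'E'
from h import *
np.set_printoptions(precision=4,suppress=True)
s=monitor.read_state()
for k,v in s.items(): print(k,np.round(v,4))
print(robot.grasp_offset)
for n in ('top','side','wrist'):
    c=vision.camera_params(n); print(n,c['fx'],c['cx'],c['cy']);print(np.array(c['extrinsics']))
    snap(n,n+'0.png')
for n in ('replicator','stand','nest','plate','tube','tip_box','bottle_tall','bottle_open'):
    r=models.silhouettes(n,'top'); print(n,[(x['p'],x['bbox']) for x in r][:3])
    for i,x in enumerate(r[:1]): np.save(f'm_top_{n}.npy',x['mask'])
print(monitor.read_state()['t'])
E
```

```text
pics
t 0.0
joint_pos [-1.2592  0.3339  0.0399  1.4663 -0.0134  1.3433 -0.0585]
joint_vel [ 0.001   0.0005 -0.0004  0.0005 -0.0008 -0.0022  0.0021]
effort [ -0.0001 -65.6332   1.3353 -40.3828  -0.0597   0.0443   0.0002]
ee_pos [0.2594 0.5955 0.2217]
tool_rot [-3.0632  1.5692 -1.9033]
force [ 0.1167 -0.9459 -0.2753]
wrist_torque [-0.0263  0.0187 -0.0561]
finger_gap 0.0867
0.0187
top 446.6333565207226 318.73129667974644 237.0919599066
[[-0.0154 -0.9853  0.1701  0.3574]
 [-0.9997  0.0118 -0.0224  0.0013]
 [ 0.0201 -0.1704 -0.9852  1.005 ]
 [ 0.      0.      0.      1.    ]]
side 443.0103663324692 318.2181858358355 229.29688918634253
[[ 0.9987 -0.0342  0.0387  0.5159]
 [-0.0517 -0.6671  0.7432 -0.6295]
 [ 0.0005 -0.7442 -0.668   0.6373]
 [ 0.      0.      0.      1.    ]]
wrist 369.5630310396221 325.0997367385585 238.9678282125159
[[ 0.3982  0.888   0.2299  0.1975]
 [ 0.9173 -0.3852 -0.1008  0.6223]
 [-0.001   0.2511 -0.968   0.3823]
 [ 0.      0.      0.      1.    ]]
replicator [(0.8, [169.9, 216.3, 239.8, 266.6])]
stand [(0.89, [166.0, 216.2, 242.0, 276.7])]
nest [(0.82, [378.1, 226.7, 450.5, 286.2])]
plate [(0.82, [386.7, 229.2, 447.6, 274.9])]
tube [(0.65, [397.7, 239.5, 424.0, 263.8])]
tip_box [(0.87, [277.4, 217.0, 333.2, 259.9])]
bottle_tall [(0.56, [306.4, 279.8, 336.4, 310.4])]
bottle_open [(0.73, [297.1, 156.0, 330.8, 187.1])]
0.55
```

```bash
python3 -c "
import cv2
a=cv2.imread('pics/top0.png')[130:330,140:480];cv2.imwrite('pics/top0c.png',cv2.resize(a,None,fx=2.3,fy=2.3,interpolation=cv2.INTER_CUBIC))"
```

```text
(no output)
```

View pics/top0.png

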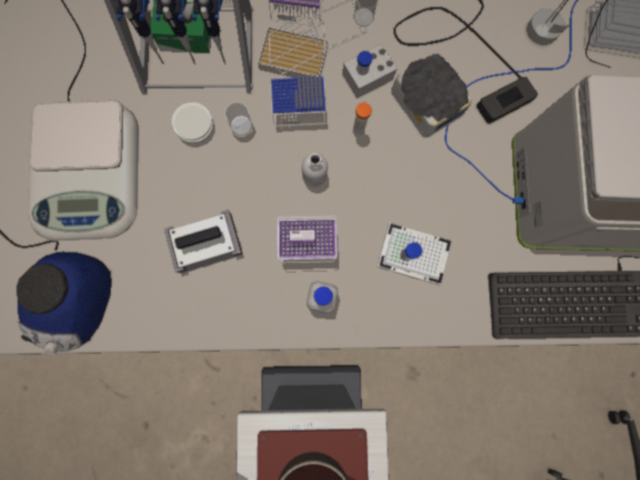

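View pics/side0.png

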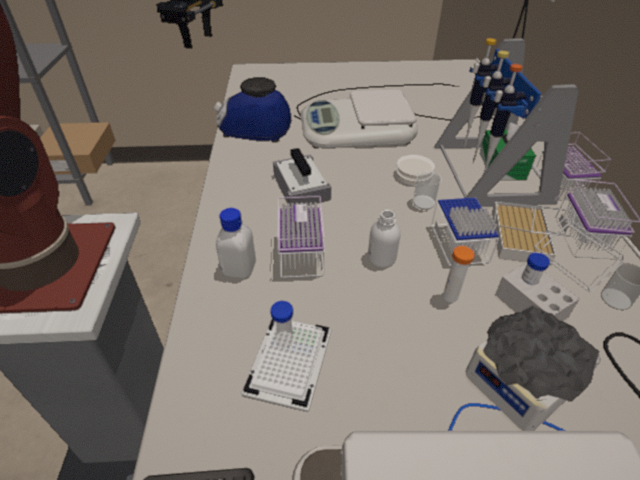

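View pics/wrist0.png

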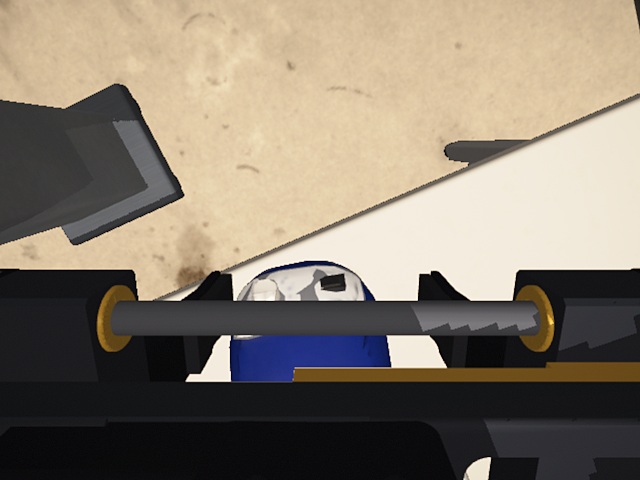

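View pics/top0c.png

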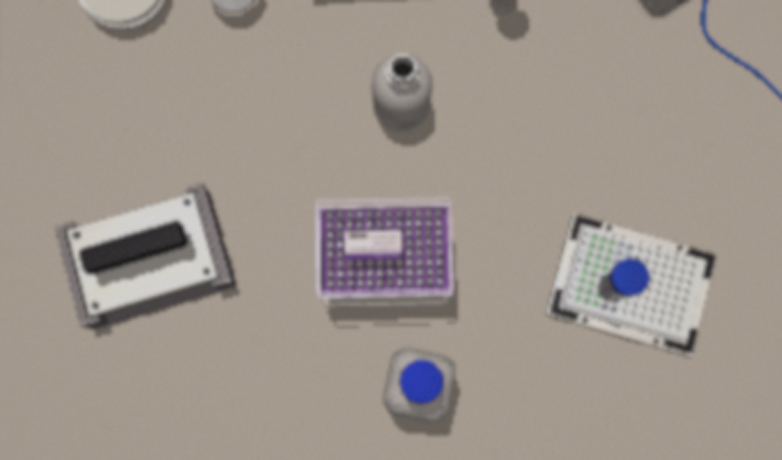

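Run:
```python
from h import *
np.set_printoptions(precision=4,suppress=True)
im=cv2.imread('pics/top0.png')
hsv=cv2.cvtColor(im,cv2.COLOR_BGR2HSV)
def blob(m,box):
    z=np.zeros(m.shape,np.uint8);l,t,r,b=box;z[t:b,l:r]=m[t:b,l:r]
    n,lab,st,ce=cv2.connectedComponentsWithStats(z.astype(np.uint8))
    k=1+np.argmax(st[1:,4]); return (lab==k).astype(np.uint8)
def rect(m,z):
    c=max(cv2.findContours(m,0,1)[0],key=cv2.contourArea).reshape(-1,2).astype(float)
    P=np.array([atz(C,u,v,z)[:2] for u,v in c]); r=cv2.minAreaRect((P*1000).astype(np.float32))
    b=cv2.boxPoints(r); e=[b[1]-b[0],b[2]-b[1]]; e=max(e,key=np.linalg.norm); a=np.degrees(np.arctan2(e[1],e[0]))
    return np.array(r[0]),np.array(r[1]),a
C=vision.camera_params('top')
dark=(im.max(2)<70)
print('handle',rect(blob(dark,(172,222,230,255)),.082))
blue=(hsv[...,0]>100)&(hsv[...,0]<130)&(hsv[...,1]>150)
print('cap',rect(blob(blue,(395,235,430,265)),.106))
for n,z in (('replicator',.042),('stand',.03),('nest',.012),('plate',.022),('tip_box',.102),('bottle_tall',.1),('bottle_open',.1)):
    print(n,rect(np.load(f'm_top_{n}.npy').astype(np.uint8),z))
```

```text
handle (array([518.6953, 232.2833]), array([22.9435, 92.6016]), np.float32(-73.51043))
cap (array([ 483.0997, -211.7188]), array([27.1069, 29.6769]), np.float32(-46.78883))
replicator (array([519.3485, 234.3517]), array([ 88.4332, 126.9919]), np.float32(-73.313385))
stand (array([518.9338, 234.9167]), array([106.4785, 150.3316]), np.float32(-73.48901))
nest (array([ 489.0143, -235.4467]), array([147.4994, 106.061 ]), np.float32(72.18183))
plate (array([ 488.3236, -234.8853]), array([125.1942,  85.8427]), np.float32(72.42978))
tip_box (array([510.965 ,   6.1888]), array([121.0503,  85.3644]), np.float32(89.366356))
bottle_tall (array([391.8508, -23.4118]), array([57.0802, 59.8938]), np.float32(-12.036457))
bottle_open (array([656.6495, -11.5728]), array([55.0376, 72.5787]), np.float32(-0.5493388))
```

```bash
cat >> h.py <<'E'
from scipy.spatial.transform import Rotation as Ro
def st(pr=True):
    s=monitor.read_state(); R=Ro.from_euler('xyz',s['tool_rot']).as_matrix(); p=np.array(s['ee_pos'])
    yaw=np.degrees(np.arctan2(R[1,2],R[0,2]))
    if pr:
        print('t',round(s['t'],2),'p',np.round(p,4),'jawyaw',round(yaw,2),'tilt x-axis',np.round(R[:,0],4),'gap',round(s['finger_gap'],4),'F',np.round(s['force'],2),'T',np.round(s['wrist_torque'],2)); print('q',np.round(s['joint_pos'],3))
    return s,R,p
def go(target=None,yaw=None,level=True):
    """total tool-frame turn to jaw yaw (deg, mod 180, straight down), then shift (cm) in the turned frame; printed as totals"""
    s,R,p=st()
    y0=np.degrees(np.arctan2(R[1,2],R[0,2]))
    if yaw is None: yaw=y0
    d=(yaw-y0+90)%180-90; yw=np.radians(y0+d)
    zt=np.array([np.cos(yw),np.sin(yw),0]); xt=np.array([0,0,-1.]); yt=np.cross(zt,xt)
    T=np.c_[xt,yt,zt]; rv=Ro.from_matrix(R.T@T).as_rotvec()
    print('turn',np.round(rv,4),'final yaw',np.degrees(yw))
    if target is not None: print('shift cm after turn',np.round(T.T@(np.array(target)-p)*100,3))
E
python3 - <<'E'
from h import *
go([.5,.23,.25],16.5)
go([.5,.23,.25])
E
```

```text
t 0.55 p [0.2596 0.5959 0.2225] jawyaw 66.46 tilt x-axis [-0.e+00 -1.e-04 -1.e+00] gap 0.0871 F [0.2  0.94 0.61] T [ 0.01 -0.02  0.04]
q [-1.259  0.333  0.04   1.465 -0.013  1.343 -0.059]
turn [ 8.72e-01 -1.00e-04  0.00e+00] final yaw 16.5
shift cm after turn [ -2.747 -41.911  12.662]
t 0.55 p [0.2596 0.5959 0.2225] jawyaw 66.46 tilt x-axis [-0.e+00 -1.e-04 -1.e+00] gap 0.0871 F [0.2  0.94 0.61] T [ 0.01 -0.02  0.04]
q [-1.259  0.333  0.04   1.465 -0.013  1.343 -0.059]
turn [ 0.     -0.0001  0.    ] final yaw 66.4612119712261
shift cm after turn [ -2.747 -36.656 -23.942]
```

Request:
jog_arm(commands=[[[-0.5,-3.7,-2.4],[0,0,0]],[[-0.3,-3.7,-2.4],[0,0,0]],[[-0.3,-3.7,-2.4],[0,0,0]],[[-0.3,-3.7,-2.4],[0,0,0]],[[-0.3,-3.7,-2.4],[0,0,0]],[[-0.3,-3.7,-2.4],[0,0,0]],[[-0.3,-3.7,-2.4],[0,0,0]],[[-0.3,-3.7,-2.4],[0,0,0]],[[-0.1,-3.7,-2.4],[0,0,0]],[[0,-3.4,-2.3],[0,0,0]]], hand=1, newtons=30)

```text
t: 1.55
ee_pos: [0.5017, 0.2283, 0.2501]
tool_rot: [-0.586, 1.57, 0.573]
force: [1.0, 0.2, -0.2]
finger_gap: 0.087
```

Request:
jog_arm(commands=[[[0,0,0],[0.145,0,0]],[[0,0,0],[0.145,0,0]],[[0,0,0],[0.145,0,0]],[[0,0,0],[0.145,0,0]],[[0,0,0],[0.145,0,0]],[[0,0,0],[0.145,0,0]],[[0,0,0],[0.145,0,0]],[[0,0,0],[0.145,0,0]],[[0,0,0],[0.145,0,0]],[[0,0,0],[0.145,0,0]]])

```text
t: 2.55
ee_pos: [0.5006, 0.2302, 0.2497]
tool_rot: [0.987, 1.571, 0.691]
force: [-0.8, -0.3, 0.3]
finger_gap: 0.0871
```

Run:
```python
from h import *
c,sn=np.cos(np.radians(-17.7)),np.sin(np.radians(-17.7))
# view: TCP beyond the plate in jaw-90 direction
d=np.array([sn,-c]) 
t=np.r_[np.array([.488,-.235])+0.10*d,.25]; print(t)
go(t,-17.7)
```

```text
[ 0.45759669 -0.33026615  0.25      ]
t 2.55 p [0.5006 0.2302 0.2497] jawyaw -16.96 tilt x-axis [ 1.e-04  1.e-04 -1.e+00] gap 0.0871 F [-0.81 -0.31  0.3 ] T [-0.03  0.05 -0.02]
q [-0.879  0.115  0.403  1.687 -0.046  1.349 -0.764]
turn [ 0.0129  0.0001 -0.0001] final yaw -17.7
shift cm after turn [-3.5000e-02 -5.4701e+01  1.2945e+01]
```

Request:
jog_arm(commands=[[[0,-4.7,1.1],[0.013,0,0]],[[0,-4.7,1.1],[0,0,0]],[[0,-4.7,1.1],[0,0,0]],[[0,-4.7,1.1],[0,0,0]],[[0,-4.7,1.1],[0,0,0]],[[0,-4.7,1.1],[0,0,0]],[[0,-4.7,1.1],[0,0,0]],[[0,-4.7,1.1],[0,0,0]],[[0,-4.7,1.1],[0,0,0]],[[0,-4.7,1.1],[0,0,0]]])

```text
t: 3.55
ee_pos: [0.4655, -0.2531, 0.2501]
tool_rot: [0.526, 1.569, 0.223]
force: [0.6, -0.1, -1.0]
finger_gap: 0.0871
```

Request:
jog_arm(commands=[[[0,-3,1],[0,0,0]],[[0,-3,1],[0,0,0]],[[0,0,0],[0,0,0]],[[0,0,0],[0,0,0]],[[0,0,0],[0,0,0]],[[0,0,0],[0,0,0]],[[0,0,0],[0,0,0]],[[0,0,0],[0,0,0]],[[0,0,0],[0,0,0]],[[0,0,0],[0,0,0]]])

```text
t: 4.55
ee_pos: [0.4672, -0.3143, 0.2497]
tool_rot: [0.651, 1.571, 0.349]
force: [-0.3, 0.2, -0.1]
finger_gap: 0.0872
```

Run:
```python
from h import *
st(); C=vision.camera_params('wrist'); np.save('Cw1.npy',C,allow_pickle=True)
snap('wrist','w1.png')
for n in ('plate','tube','nest'):
    r=models.silhouettes(n,'wrist'); print(n,[(x['p'],x['bbox']) for x in r][:3])
    for x in r[:1]: np.save(f'm_w1_{n}.npy',x['mask'])
```

```text
t 4.55 p [ 0.4672 -0.3143  0.2497] jawyaw -17.34 tilt x-axis [ 2.e-04  1.e-04 -1.e+00] gap 0.0872 F [-0.27  0.18 -0.12] T [-0.08  0.05  0.  ]
q [-0.302  0.188  0.94   1.677 -0.155  1.355  0.36 ]
plate [(0.74, [281.7, 65.4, 366.4, 192.6])]
tube [(0.9, [285.6, 74.0, 328.7, 121.7])]
nest [(0.64, [268.4, 52.4, 377.2, 202.5])]
```

View pics/w1.png

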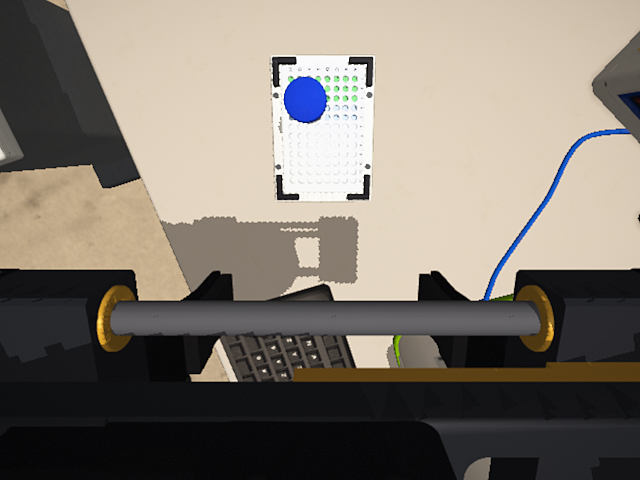

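Run:
```python
from h import *
im=cv2.imread('pics/w1.png'); C=np.load('Cw1.npy',allow_pickle=True).item()
hsv=cv2.cvtColor(im,cv2.COLOR_BGR2HSV)
b=((hsv[...,0]>100)&(hsv[...,0]<130)&(hsv[...,1]>120)).astype(np.uint8); z=np.zeros_like(b); z[60:135,270:345]=b[60:135,270:345]
c=max(cv2.findContours(z,0,1)[0],key=cv2.contourArea).reshape(-1,2)
P=np.array([atz(C,u,v,.106)[:2] for u,v in c]); print('cap',cv2.minEnclosingCircle((P*1000).astype(np.float32)))
for n,zz in (('nest',.008),('plate',.022)):
    m=np.load(f'm_w1_{n}.npy').astype(np.uint8)
    c=max(cv2.findContours(m,0,1)[0],key=cv2.contourArea).reshape(-1,2)
    P=np.array([atz(C,u,v,zz)[:2] for u,v in c]); print(n,cv2.minAreaRect((P*1000).astype(np.float32)))
# dark corner fit
crop=im[40:215,255:390]; cv2.imwrite('pics/w1c.png',cv2.resize(crop,None,fx=3.4,fy=3.4,interpolation=cv2.INTER_CUBIC))
```

```text
cap ((482.91973876953125, -213.8959503173828), 16.92288589477539)
nest ((489.8667297363281, -237.04368591308594), (145.41098022460938, 105.27456665039062), 72.8828353881836)
plate ((489.9966125488281, -237.24256896972656), (121.92462921142578, 82.34757995605469), 72.83478546142578)
```

View pics/w1c.png

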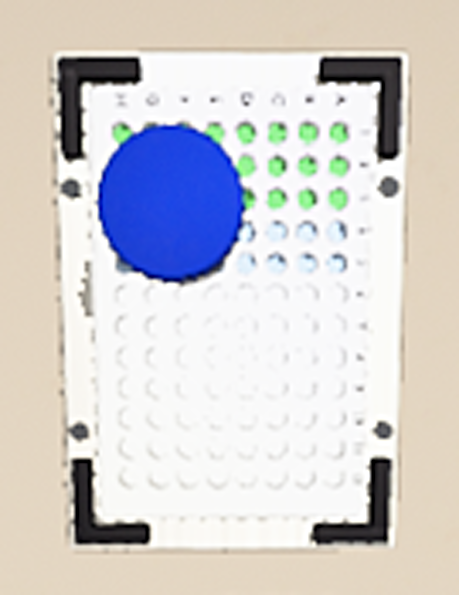

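Run:
```python
from h import *
go([.483,-.213,.080],-17.3)
```

```text
t 4.75 p [ 0.4671 -0.3145  0.2496] jawyaw -17.36 tilt x-axis [-0.e+00 -1.e-04 -1.e+00] gap 0.0872 F [-0.08 -0.19 -0.75] T [-0.09  0.08  0.  ]
q [-0.302  0.188  0.94   1.677 -0.155  1.355  0.36 ]
turn [-0.0011 -0.      0.0001] final yaw -17.300000000000004
shift cm after turn [16.956 10.161 -1.503]
```

Request:
jog_arm(commands=[[[0,3.4,-0.5],[0,0,0]],[[0,3.4,-0.5],[0,0,0]],[[0,3.36,-0.5],[0,0,0]],[[3,0,0],[0,0,0]],[[4,0,0],[0,0,0]],[[4,0,0],[0,0,0]],[[3,0,0],[0,0,0]],[[2,0,0],[0,0,0]],[[1,0,0],[0,0,0]],[[0,0,0],[0,0,0]]])

```text
t: 5.75
ee_pos: [0.4825, -0.2129, 0.0787]
tool_rot: [-2.799, 1.569, -3.102]
force: [0.7, 0.1, 0.2]
finger_gap: 0.0867
```

Request:
jog_arm(commands=[[[0,0,0],[0,0,0]],[[0,0,0],[0,0,0]],[[0,0,0],[0,0,0]],[[0,0,0],[0,0,0]],[[0,0,0],[0,0,0]],[[0,0,0],[0,0,0]],[[0,0,0],[0,0,0]],[[0,0,0],[0,0,0]],[[0,0,0],[0,0,0]],[[0,0,0],[0,0,0]]], hand=0, newtons=15)

```text
t: 6.75
ee_pos: [0.4831, -0.2131, 0.0796]
tool_rot: [-2.049, 1.571, -2.352]
force: [-0.2, 0.4, 0.4]
finger_gap: 0.0345
```

Run:
```python
from h import *
go([.66,-.20,.16])
snap('side','s1.png')
im=cv2.imread('pics/s1.png')[200:460,160:520]; cv2.imwrite('pics/s1c.png',cv2.resize(im,None,fx=2.2,fy=2.2,interpolation=cv2.INTER_CUBIC))
```

```text
t 6.75 p [ 0.4831 -0.2131  0.0796] jawyaw -17.37 tilt x-axis [-0.e+00 -1.e-04 -1.e+00] gap 0.0345 F [-0.21  0.43  0.42] T [-0.1   0.07 -0.05]
q [-0.4    0.279  0.843  1.96  -0.245  1.008  0.253]
turn [ 0.     -0.      0.0001] final yaw -17.367103955470913
shift cm after turn [-8.043  6.527 16.493]
```

View pics/s1c.png

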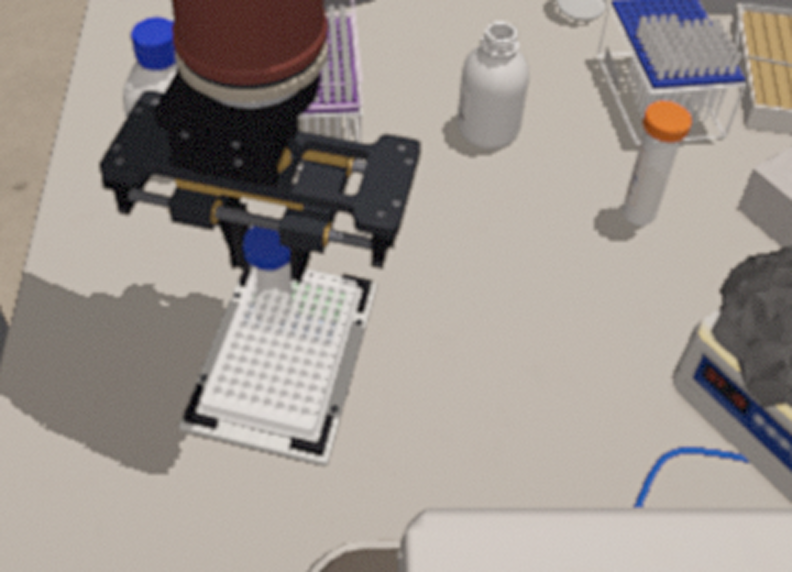

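Request:
jog_arm(commands=[[[-1.5,0,0],[0,0,0]],[[-2.5,0,0],[0,0,0]],[[-2,0,0],[0,0,0]],[[0,0.8,1.4],[0,0,0]],[[0,1.4,2.5],[0,0,0]],[[0,1.7,3.1],[0,0,0]],[[0,1.7,3.1],[0,0,0]],[[0,1.4,2.5],[0,0,0]],[[0,0.8,1.4],[0,0,0]],[[0,0,0],[0,0,0]]])

```text
t: 7.8
ee_pos: [0.6419, -0.1791, 0.1399]
tool_rot: [-1.053, 1.57, -1.354]
force: [0.4, 0.5, -0.7]
finger_gap: 0.0343
```

Run:
```python
from h import *
go([.64,-.18,.0585])
snap('top','t1.png'); snap('side','s2.png')
a=cv2.imread('pics/t1.png')[100:340,260:500]; b=cv2.imread('pics/s2.png')[150:390,240:560]; cv2.imwrite('pics/ts1.png',cv2.resize(np.hstack([a,b]),None,fx=1.4,fy=1.4))
```

```text
t 7.8 p [ 0.6419 -0.1791  0.1399] jawyaw -17.21 tilt x-axis [ 2.e-04 -9.e-04 -1.e+00] gap 0.0343 F [ 0.43  0.55 -0.65] T [-0.1   0.09 -0.06]
q [-0.357  0.513  0.78   1.554 -0.374  1.23   0.184]
turn [-0.      0.0005  0.0008] final yaw -17.213650535527886
shift cm after turn [ 8.144 -0.147 -0.153]
```

View pics/ts1.png

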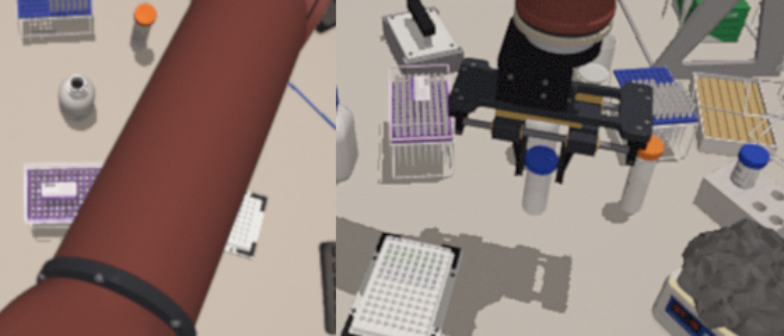

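Request:
jog_arm(commands=[[[1,0,0],[0,0,0]],[[2,0,0],[0,0,0]],[[2,0,0],[0,0,0]],[[1.4,0,0],[0,0,0]],[[0.8,0,0],[0,0,0]],[[0.5,0,0],[0,0,0]],[[0.3,0,0],[0,0,0]],[[0.15,0,0],[0,0,0]],[[0,0,0],[0,0,0]],[[0,0,0],[0,0,0]]])

```text
t: 8.9
ee_pos: [0.6403, -0.1805, 0.0585]
tool_rot: [0.021, 1.57, -0.282]
force: [-0.9, -0.3, -1.0]
finger_gap: 0.0341
```

Run:
```python
from h import *
go([.64,-.18,.0580])
```

```text
t 8.9 p [ 0.6403 -0.1805  0.0585] jawyaw -17.36 tilt x-axis [ 7.e-04 -2.e-04 -1.e+00] gap 0.0341 F [-0.87 -0.26 -0.97] T [-0.07  0.08 -0.02]
q [-0.326  0.588  0.736  1.629 -0.433  1.093  0.226]
turn [ 0.      0.0007 -0.    ] final yaw -17.3625360246765
shift cm after turn [ 0.055  0.038 -0.045]
```

Not yet touching (~1 mm up); lower a touch, then release and rise.

Request:
jog_arm(commands=[[[0.05,0,0],[0,0,0]],[[0.05,0,0],[0,0,0]],[[0,0,0],[0,0,0]],[[0,0,0],[0,0,0]],[[0,0,0],[0,0,0]],[[0,0,0],[0,0,0]],[[0,0,0],[0,0,0]],[[0,0,0],[0,0,0]],[[0,0,0],[0,0,0]],[[0,0,0],[0,0,0]]])

```text
t: 9.9
ee_pos: [0.6401, -0.1804, 0.0572]
tool_rot: [-0.01, 1.571, -0.313]
force: [0.6, 1.1, 2.1]
finger_gap: 0.0342
```

Request:
jog_arm(commands=[[[0,0,0],[0,0,0]],[[0,0,0],[0,0,0]],[[0,0,0],[0,0,0]],[[0,0,0],[0,0,0]],[[0,0,0],[0,0,0]],[[0,0,0],[0,0,0]],[[-0.5,0,0],[0,0,0]],[[-1,0,0],[0,0,0]],[[-2,0,0],[0,0,0]],[[-3,0,0],[0,0,0]]], hand=1)

```text
t: 10.9
ee_pos: [0.6392, -0.1801, 0.1223]
tool_rot: [-2.922, 1.569, 3.058]
force: [0.7, 0.8, -0.5]
finger_gap: 0.0868
```

Run:
```python
from h import *
# view pose of plate: camera close above plate
c,sn=np.cos(np.radians(-17.2)),np.sin(np.radians(-17.2))
t=np.r_[np.array([.490,-.237])+0.08*np.array([sn,-c]),.22]; print(t)
go(t,-17.2)
snap('side','s3.png')
im=cv2.imread('pics/s3.png')[150:400,240:560]; cv2.imwrite('pics/s3c.png',cv2.resize(im,None,fx=2.2,fy=2.2))
```

```text
[ 0.46634336 -0.31342227  0.22      ]
t 10.9 p [ 0.6392 -0.1801  0.1223] jawyaw -17.37 tilt x-axis [-2.1e-03  2.0e-04 -1.0e+00] gap 0.0868 F [ 0.73  0.81 -0.55] T [-0.12  0.07  0.  ]
q [-0.352  0.526  0.774  1.575 -0.385  1.201  0.193]
turn [-0.0029 -0.0021  0.0005] final yaw -17.199999999999996
shift cm after turn [ -9.773 -17.849 -12.573]
```

View pics/s3c.png

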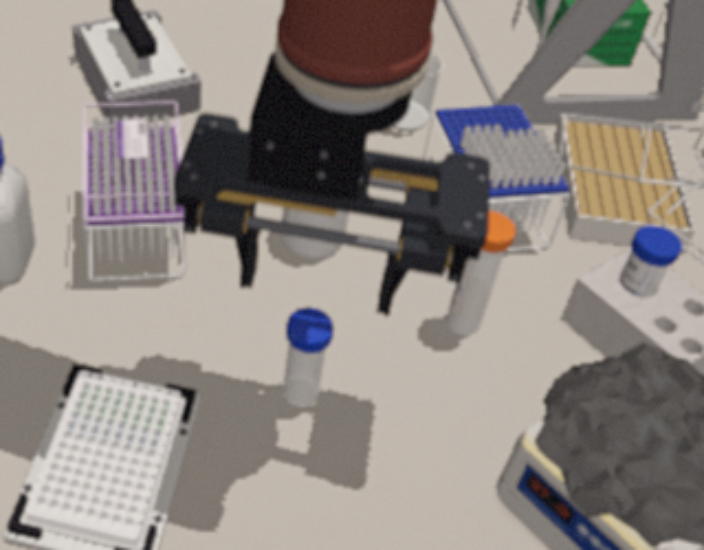

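Request:
jog_arm(commands=[[[-4,0,0],[0,0,0]],[[-3,-1.8,-1.2],[0,0,0]],[[-2,-3,-2.1],[0,0,0]],[[-0.8,-3.6,-2.6],[0,0,0]],[[0,-3.6,-2.6],[0,0,0]],[[0,-3.2,-2.2],[0,0,0]],[[0,-1.8,-1.3],[0,0,0]],[[0,-0.8,-0.6],[0,0,0]],[[0,0,0],[0,0,0]],[[0,0,0],[0,0,0]]])

```text
t: 11.95
ee_pos: [0.4683, -0.3112, 0.2201]
tool_rot: [0.721, 1.57, 0.42]
force: [0.4, 0.9, -0.2]
finger_gap: 0.087
```

Request:
jog_arm(commands=[[[0,0,0],[0,0,0]],[[0,0,0],[0,0,0]],[[0,0,0],[0,0,0]],[[0,0,0],[0,0,0]],[[0,0,0],[0,0,0]],[[0,0,0],[0,0,0]],[[0,0,0],[0,0,0]],[[0,0,0],[0,0,0]],[[0,0,0],[0,0,0]],[[0,0,0],[0,0,0]]])

```text
t: 12.95
ee_pos: [0.4666, -0.3126, 0.2201]
tool_rot: [-2.205, 1.571, -2.508]
force: [0.2, 0.0, 1.2]
finger_gap: 0.087
```

Run:
```python
from h import *
s,R,p=st(); C=vision.camera_params('wrist'); np.save('Cw2.npy',C,allow_pickle=True)
snap('wrist','w2.png'); snap('top','t2.png')
for cam in ('top',):
  for n in ('plate','nest','replicator','tube'):
    r=models.silhouettes(n,cam); print(n,[(x['p'],x['bbox']) for x in r][:3])
print(np.array(C['extrinsics']), R, p)
crop=cv2.imread('pics/w2.png')[30:250,230:400]; cv2.imwrite('pics/w2c.png',cv2.resize(crop,None,fx=2.7,fy=2.7,interpolation=cv2.INTER_CUBIC))
```

```text
t 12.95 p [ 0.4666 -0.3126  0.2201] jawyaw -17.36 tilt x-axis [-0. -0. -1.] gap 0.087 F [0.16 0.05 1.17] T [-0.08  0.06  0.06]
q [-0.291  0.206  0.928  1.723 -0.171  1.298  0.37 ]
plate [(0.81, [387.5, 228.4, 447.4, 273.9])]
nest [(0.8, [375.3, 225.0, 448.6, 283.8])]
replicator [(0.64, [170.8, 217.2, 238.6, 265.7])]
tube [(0.62, [378.0, 174.2, 402.4, 195.2])]
[[ 9.54807404e-01 -2.88005638e-01 -7.34545730e-02  4.87411837e-01]
 [-2.97223954e-01 -9.24469979e-01 -2.38774324e-01 -2.48308729e-01]
 [ 8.61804066e-04  2.49815951e-01 -9.68292956e-01  3.80622502e-01]
 [ 0.00000000e+00  0.00000000e+00  0.00000000e+00  1.00000000e+00]] [[-3.10635593e-05  2.98347752e-01  9.54457237e-01]
 [-2.28161579e-05  9.54457237e-01 -2.98347753e-01]
 [-9.99999999e-01 -3.10447901e-05 -2.28416895e-05]] [ 0.46664045 -0.31263165  0.22006582]
```

View pics/w2c.png

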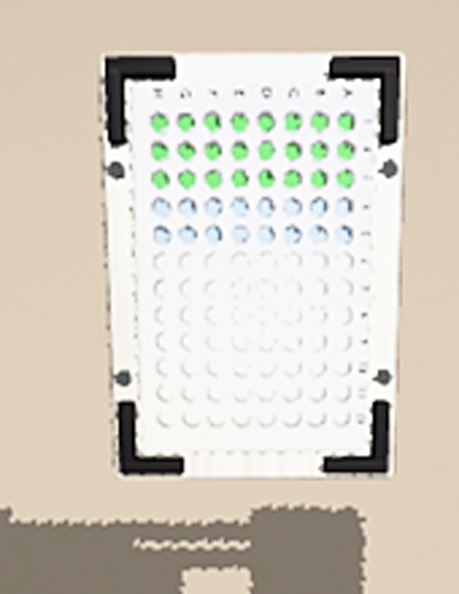

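View pics/t2.png

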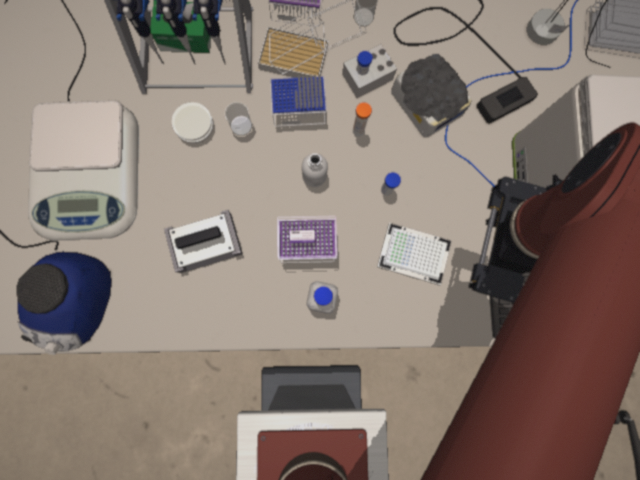

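```bash
cat > fit.py <<'E'
from h import *
from scipy.optimize import least_squares
def fit(C,uv,X,z):
    """planar fit of model pts X (mm, 3 col xyz) ; returns x,y,yaw(deg)"""
    def f(q):
        c,s=np.cos(q[2]),np.sin(q[2]); P=np.c_[q[0]+c*X[:,0]-s*X[:,1],q[1]+s*X[:,0]+c*X[:,1],X[:,2]+z]
        return (proj(C,P)-uv).ravel()
    best=min((least_squares(f,[*x0,a]) for a in (0.3,-.3,1.2,-1.2,1.87,-1.87) for x0 in [(.5,0)]),key=lambda r:r.cost)
    return best.x[0],best.x[1],np.degrees(best.x[2]),best.fun.reshape(-1,2)
E
python3 - <<'E'
from fit import *
C=np.load('Cw2.npy',allow_pickle=True).item()
uv=np.array([[161,122],[346,122],[163,419],[347,419]])/2.7+[230,30]
X=np.array([[-31.5,49.5,0],[31.5,49.5,0],[-31.5,-49.5,0],[31.5,-49.5,0]])/1000
print(fit(C,uv,X,.022))
# outer corners of nest base top
uv=np.array([[106,57],[400,57],[120,474],[390,474]])/2.7+[230,30]
X=np.array([[-53,74,0],[53,74,0],[-53,-74,0],[53,-74,0]])/1000
print(fit(C,uv,X,.008))
# tracks of the same wells predicted in top pic
E
python3 - <<'E'
import cv2
a=cv2.imread('pics/t2.png')
cv2.imwrite('pics/t2c.png',cv2.resize(a[215:295,370:460],None,fx=7,fy=7,interpolation=cv2.INTER_CUBIC))
cv2.imwrite('pics/t2d.png',cv2.resize(a[205:280,160:245],None,fx=7,fy=7,interpolation=cv2.INTER_CUBIC))
E
```

```text
(np.float64(0.48995034271752197), np.float64(-0.23828092562654646), np.float64(-17.107456248374113), array([[-0.70077002, -0.16325973],
       [ 0.84392782, -0.39454197],
       [ 1.39223089,  0.41725005],
       [-1.54598038,  0.20131702]]))
(np.float64(0.48980331448181247), np.float64(-0.23839472662261738), np.float64(-17.131733879931915), array([[-3.10085598, -1.87907744],
       [ 3.30168276, -2.20580837],
       [-2.09821439,  2.87209359],
       [ 1.87892098,  2.57114332]]))
```

View pics/t2c.png

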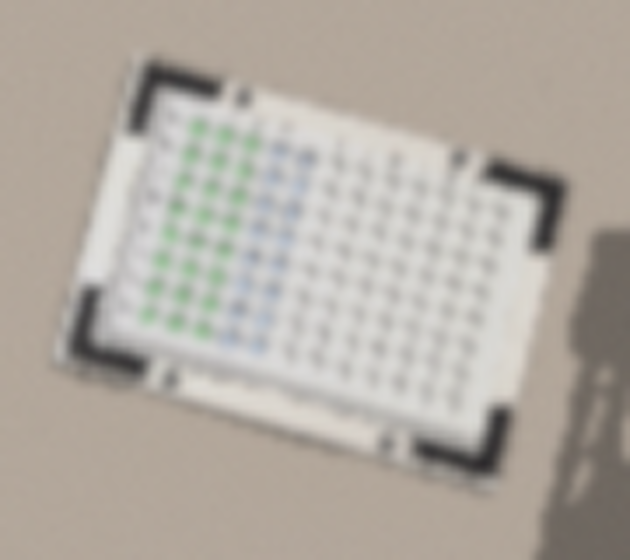

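View pics/t2d.png

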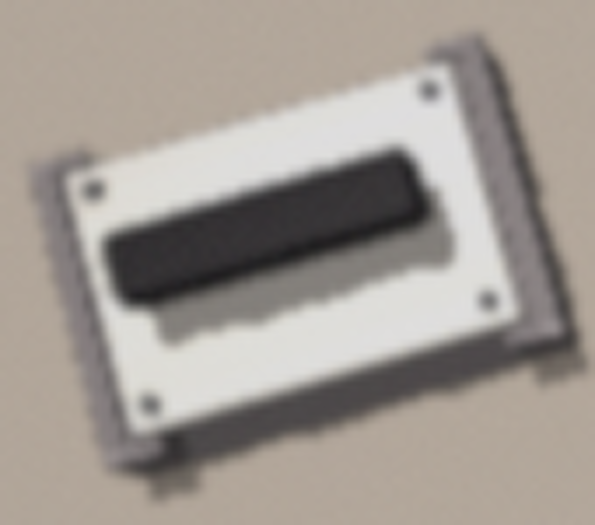

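```bash
cat > ov.py <<'E'
from fit import *
def T(x,y,yaw,X,z):
    c,s=np.cos(np.radians(yaw)),np.sin(np.radians(yaw)); X=np.asarray(X,float)/1000
    return np.c_[x+c*X[:,0]-s*X[:,1],y+s*X[:,0]+c*X[:,1],X[:,2]+z]
W=np.array([[-31.5+9*i,-49.5+9*j,22] for i in range(8) for j in range(12)])
def box(a,b,z): return np.array([[-a,-b,z],[a,-b,z],[a,b,z],[-a,b,z]])
def overlay(C,fn,x,y,yaw,out,reg,k):
    l,t,r,b=reg; im=cv2.resize(cv2.imread(fn)[t:b,l:r],None,fx=k,fy=k,interpolation=cv2.INTER_CUBIC)
    f=lambda X:(proj(C,T(x,y,yaw,X,0))-[l,t]+.5)*k
    for u in f(W): cv2.circle(im,tuple(int(v) for v in u),2,(0,0,255),-1)
    for X,c in ((box(53,74,8),(255,0,0)),(box(53,74,16),(255,0,255)),(box(43,64,22),(0,160,255))): cv2.polylines(im,[f(X).astype(int)],True,c,1)
    cv2.imwrite(out,im)
E
python3 - <<'E'
from ov import *
C=np.load('Cw2.npy',allow_pickle=True).item()
overlay(C,'pics/w2.png',.490,-.2383,-17.1,'pics/ov1.png',(255,35,390,225),3.1*1)
overlay(vision.camera_params('top'),'pics/t2.png',.490,-.2383,-17.1,'pics/ov2.png',(370,215,460,295),7)
E
```

```text
(no output)
```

View pics/ov1.png

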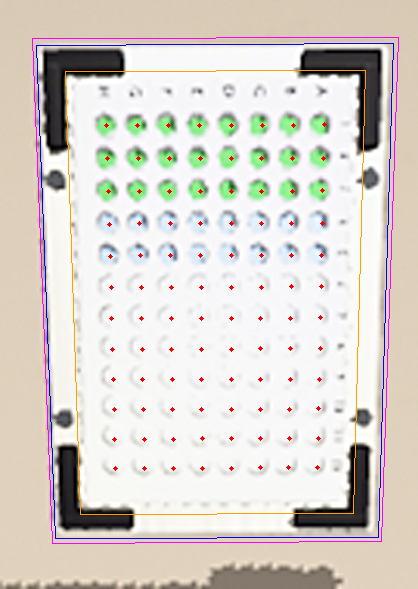

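View pics/ov2.png

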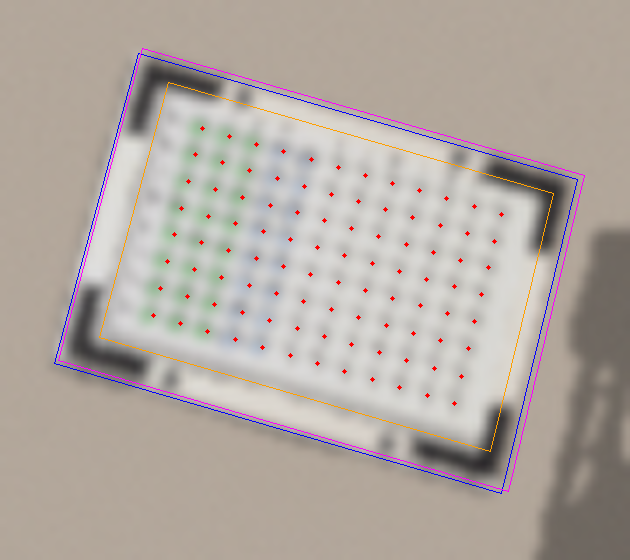

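Request:
jog_arm(commands=[[[-0.5,3,-0.4],[0,0,0]],[[-0.5,5,-0.7],[0,0,0]],[[-0.5,5,-0.7],[0,0,0]],[[-0.5,5,-0.7],[0,0,0]],[[0,5,-0.8],[0,0,0]],[[0,5,-0.8],[0,0,0]],[[0,5,-0.8],[0,0,0]],[[0,5,-0.8],[0,0,0]],[[0,5,-0.7],[0,0,0]],[[0,4.1,-0.5],[0,0,0]]])

```text
t: 14.25
ee_pos: [0.5403, 0.1556, 0.2398]
tool_rot: [1.965, 1.57, 1.664]
force: [-0.3, -0.5, 0.1]
finger_gap: 0.0871
```

Request:
jog_arm(commands=[[[0,0,0],[-0.1,0,0]],[[0,0,0],[-0.1,0,0]],[[0,0,0],[-0.1,0,0]],[[0,0,0],[-0.1,0,0]],[[0,0,0],[-0.1,0,0]],[[0,0,0],[-0.09,0,0]],[[0,0,0],[0,0,0]],[[0,0,0],[0,0,0]],[[0,0,0],[0,0,0]],[[0,0,0],[0,0,0]]])

```text
t: 15.25
ee_pos: [0.5405, 0.1523, 0.2398]
tool_rot: [-2.301, 1.571, -2.015]
force: [1.3, -0.2, -0.5]
finger_gap: 0.0872
```

Run:
```python
from h import *
s,R,p=st(); C=vision.camera_params('wrist'); np.save('Cw3.npy',C,allow_pickle=True)
snap('wrist','w3.png')
for n in ('replicator','stand'):
    r=models.silhouettes(n,'wrist'); print(n,[(x['p'],x['bbox']) for x in r][:3])
    for x in r[:1]: np.save(f'm_w3_{n}.npy',x['mask'])
```

```text
t 15.25 p [0.5405 0.1523 0.2398] jawyaw 16.37 tilt x-axis [-0. -0. -1.] gap 0.0872 F [ 1.33 -0.17 -0.48] T [-0.02  0.06  0.04]
q [-0.821  0.148  0.524  1.682 -0.076  1.332  0.002]
replicator [(0.65, [281.7, 50.8, 377.1, 188.9])]
stand [(0.9, [271.2, 40.6, 386.5, 206.2])]
```

View pics/w3.png

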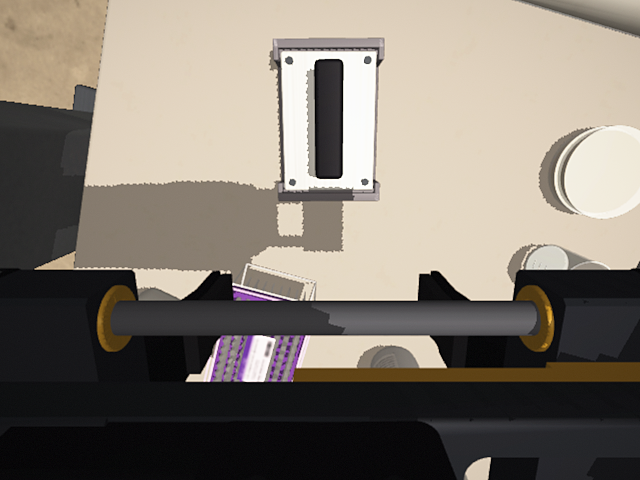

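```bash
cat > rep.py <<'E'
from ov import *
def ovr(C,fn,x,y,yaw,out,reg,k,z0=.010):
    l,t,r,b=reg; im=cv2.resize(cv2.imread(fn)[t:b,l:r],None,fx=k,fy=k,interpolation=cv2.INTER_CUBIC)
    f=lambda X:((proj(C,T(x,y,yaw,X,z0))-[l,t]+.5)*k).astype(int)
    for X,c in ((box(43,62,32),(255,0,0)),(box(12,48,72),(0,255,0)),(box(50,73,29),(0,160,255))): cv2.polylines(im,[f(X)],True,c,1)
    cv2.imwrite(out,im)
E
python3 - <<'E'
from rep import *
C=np.load('Cw3.npy',allow_pickle=True).item()
im=cv2.imread('pics/w3.png')
def dk(reg,th,z,inv=False):
    l,t,r,b=reg; g=im[...,:].max(2); m=np.zeros(g.shape,np.uint8); m[t:b,l:r]=((g[t:b,l:r]<th)!=inv)
    c=max(cv2.findContours(m,0,1)[0],key=cv2.contourArea).reshape(-1,2)
    P=np.array([atz(C,u,v,z)[:2] for u,v in c]); print(cv2.minAreaRect((P*1000).astype(np.float32)))
dk((308,52,352,188),60,.082)
m=np.load('m_w3_replicator.npy').astype(np.uint8); c=max(cv2.findContours(m,0,1)[0],key=cv2.contourArea).reshape(-1,2)
P=np.array([atz(C,u,v,.042)[:2] for u,v in c]); print(cv2.minAreaRect((P*1000).astype(np.float32)))
ovr(C,'pics/w3.png',.5197,.2335,16.4,'pics/ov3.png',(262,30,397,215),3.2)
E
```

```text
((519.5305786132812, 235.10308837890625), (22.737571716308594, 93.20296478271484), 16.669906616210938)
((519.9330444335938, 235.8916015625), (85.10462188720703, 123.05559539794922), 16.688724517822266)
```

View pics/ov3.png

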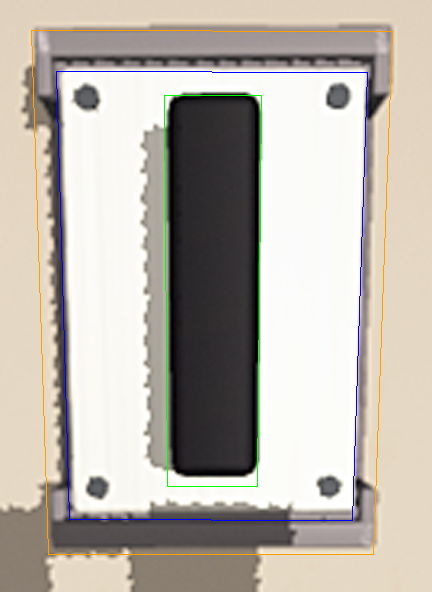

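Run:
```python
from rep import *
C=np.load('Cw3.npy',allow_pickle=True).item()
ovr(C,'pics/w3.png',.5197,.2357,16.65,'pics/ov4.png',(262,30,397,215),3.2)
go([.5197,.2357,.0535],16.65)
```

```text
t 15.4 p [0.5405 0.1524 0.2398] jawyaw 16.41 tilt x-axis [-0.e+00 -1.e-04 -1.e+00] gap 0.0869 F [ 0.61  0.18 -0.21] T [-0.08  0.    0.02]
q [-0.821  0.148  0.524  1.682 -0.076  1.332  0.003]
turn [-0.0041 -0.0001  0.0001] final yaw 16.650000000000002
shift cm after turn [18.633  8.582  0.393]
```

View pics/ov4.png

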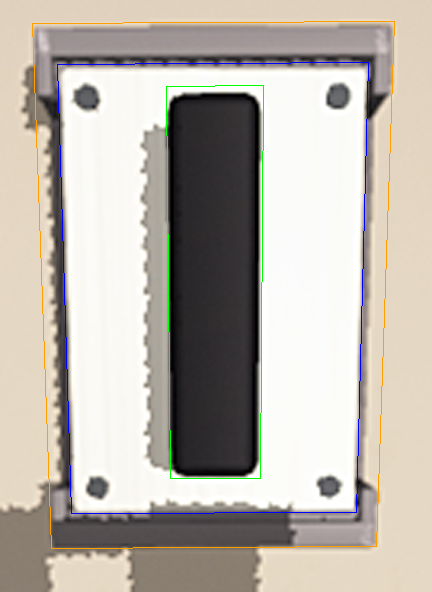

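Request:
jog_arm(commands=[[[0,2.5,0.1],[-0.004,0,0]],[[0,3.5,0.2],[0,0,0]],[[0,2.5,0.1],[0,0,0]],[[3,0,0],[0,0,0]],[[4.5,0,0],[0,0,0]],[[4.5,0,0],[0,0,0]],[[3.5,0,0],[0,0,0]],[[2,0,0],[0,0,0]],[[1.1,0,0],[0,0,0]],[[0,0,0],[0,0,0]]])

```text
t: 16.4
ee_pos: [0.5194, 0.2346, 0.0528]
tool_rot: [-2.749, 1.569, -2.458]
force: [-0.0, 0.3, 0.6]
finger_gap: 0.087
```

Request:
jog_arm(commands=[[[0,0,0],[0,0,0]],[[0,0,0],[0,0,0]],[[0,0,0],[0,0,0]],[[0,0,0],[0,0,0]],[[0,0,0],[0,0,0]],[[0,0,0],[0,0,0]],[[0,0,0],[0,0,0]],[[0,0,0],[0,0,0]],[[0,0,0],[0,0,0]],[[0,0,0],[0,0,0]]], hand=0, newtons=40)

```text
t: 17.4
ee_pos: [0.52, 0.2349, 0.0538]
tool_rot: [-2.977, 1.571, -2.686]
force: [-0.5, -0.9, 0.3]
finger_gap: 0.0236
```

Run:
```python
from h import *
go([.5197,.2357,.0535],16.65)
```

```text
t 17.4 p [0.52   0.2349 0.0538] jawyaw 16.67 tilt x-axis [-2.e-04 -1.e-04 -1.e+00] gap 0.0236 F [-0.51 -0.92  0.34] T [-0.11  0.14  0.01]
q [-0.871  0.342  0.438  1.865 -0.173  0.972 -0.066]
turn [ 0.0003 -0.0002  0.    ] final yaw 16.65
shift cm after turn [ 0.031  0.086 -0.007]
```

Request:
jog_arm(commands=[[[-0.3,0,0],[0,0,0]],[[-0.8,0,0],[0,0,0]],[[-1.5,0,0],[0,0,0]],[[-2,0,0],[0,0,0]],[[-2.5,0,0],[0,0,0]],[[-2.5,0,0],[0,0,0]],[[-2.5,0,0],[0,0,0]],[[-2,0,0],[0,0,0]],[[-1.5,0,0],[0,0,0]],[[-0.8,0,0],[0,0,0]]])

```text
t: 18.4
ee_pos: [0.5206, 0.235, 0.2199]
tool_rot: [0.354, 1.569, 0.645]
force: [0.9, -0.1, -3.1]
finger_gap: 0.0237
```

Run:
```python
from h import *
go([.490,-.2383,.215],-17.1)
go([.490,-.2383,.215])
snap('side','s4.png');snap('wrist','w4.png')
```

```text
t 18.4 p [0.5206 0.235  0.2199] jawyaw 16.66 tilt x-axis [ 0.0018  0.0013 -1.    ] gap 0.0237 F [ 0.94 -0.11 -3.13] T [-0.06 -0.01  0.03]
q [-0.913  0.177  0.469  1.688 -0.084  1.294 -0.136]
turn [ 0.5892  0.0018 -0.0014] final yaw -17.100000000000005
shift cm after turn [  0.494 -46.139  10.995]
t 18.4 p [0.5206 0.235  0.2199] jawyaw 16.66 tilt x-axis [ 0.0018  0.0013 -1.    ] gap 0.0237 F [ 0.94 -0.11 -3.13] T [-0.06 -0.01  0.03]
q [-0.913  0.177  0.469  1.688 -0.084  1.294 -0.136]
turn [ 0.      0.0021 -0.0008] final yaw 16.660839678653137
shift cm after turn [  0.494 -44.469 -16.5  ]
```

View pics/s4.png

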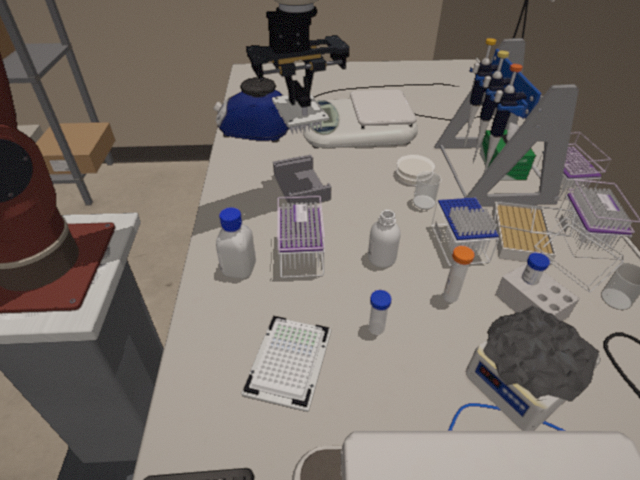

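View pics/w4.png

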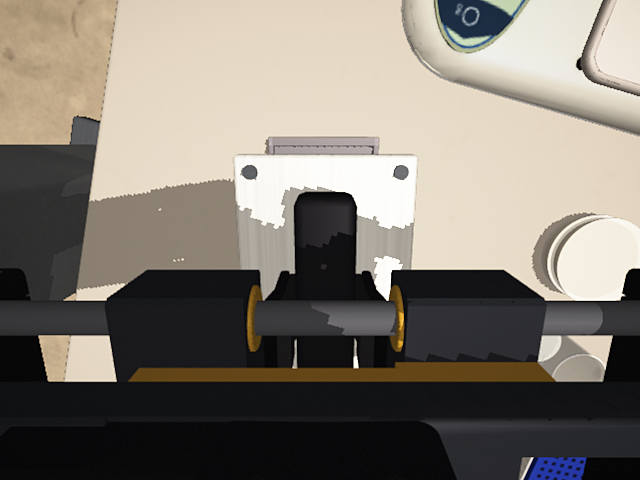

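Request:
jog_arm(commands=[[[0,-1,-0.4],[0,0,0]],[[0,-2,-0.7],[0,0,0]],[[0,-3,-1.1],[0,0,0]],[[0,-4,-1.5],[0,0,0]],[[0,-4,-1.5],[0,0,0]],[[0,-4,-1.5],[0,0,0]],[[0,-4,-1.5],[0,0,0]],[[0,-4,-1.5],[0,0,0]],[[0,-4,-1.5],[0,0,0]],[[0,-4,-1.5],[0,0,0]]])

```text
t: 19.5
ee_pos: [0.4939, -0.1306, 0.2172]
tool_rot: [2.353, 1.57, 2.642]
force: [1.4, -0.1, -3.2]
finger_gap: 0.0236
```

Request:
jog_arm(commands=[[[0,-4,-1.5],[0,0,0]],[[0,-3,-1.1],[0,0,0]],[[0,-2,-0.7],[0,0,0]],[[0,-1,-0.4],[0,0,0]],[[0,-0.4,-0.1],[0.05,0,0]],[[0,0,0],[0.1,0,0]],[[0,0,0],[0.1,0,0]],[[0,0,0],[0.1,0,0]],[[0,0,0],[0.1,0,0]],[[0,0,0],[0.05,0,0]]])

```text
t: 20.5
ee_pos: [0.4884, -0.2376, 0.2172]
tool_rot: [2.764, 1.569, 2.552]
force: [0.1, 0.1, -3.5]
finger_gap: 0.0233
```

Run:
```python
from h import *
go([.490,-.2383,.15],-17.1)
```

```text
t 20.5 p [ 0.4884 -0.2376  0.2172] jawyaw -12.19 tilt x-axis [-1.2e-03  8.0e-04 -1.0e+00] gap 0.0233 F [ 0.07  0.07 -3.45] T [-0.13  0.01  0.02]
q [-0.455  0.15   0.922  1.768 -0.125  1.285  0.284]
turn [ 0.0857 -0.0013 -0.0005] final yaw -17.100000000000005
shift cm after turn [ 6.721 -0.023  0.172]
```

Request:
jog_arm(commands=[[[0,0,0],[0.05,0,0]],[[0,-0.05,0.1],[0.036,0,0]],[[0.5,-0.03,0.07],[0,0,0]],[[1.2,0,0],[0,0,0]],[[2,0,0],[0,0,0]],[[2,0,0],[0,0,0]],[[1.5,0,0],[0,0,0]],[[1,0,0],[0,0,0]],[[0.5,0,0],[0,0,0]],[[0,0,0],[0,0,0]]])

```text
t: 21.5
ee_pos: [0.4906, -0.239, 0.1304]
tool_rot: [-2.773, 1.57, -3.068]
force: [0.8, -0.2, -2.8]
finger_gap: 0.0237
```

Run:
```python
from h import *
go([.4898,-.2388,.0795],-17.1)
C=vision.camera_params('wrist'); np.save('Cw5.npy',C,allow_pickle=True)
snap('side','s5.png');snap('wrist','w5.png')
im=cv2.imread('pics/s5.png')[210:420,180:420]; cv2.imwrite('pics/s5c.png',cv2.resize(im,None,fx=2.8,fy=2.8,interpolation=cv2.INTER_CUBIC))
```

```text
t 21.5 p [ 0.4906 -0.239   0.1304] jawyaw -16.9 tilt x-axis [-8.e-04 -1.e-04 -1.e+00] gap 0.0237 F [ 0.81 -0.18 -2.83] T [-0.09  0.13 -0.  ]
q [-0.407  0.261  0.904  1.87  -0.227  1.119  0.286]
turn [ 0.0035 -0.0008  0.0003] final yaw -17.1
shift cm after turn [ 5.091 -0.007 -0.08 ]
```

View pics/s5c.png

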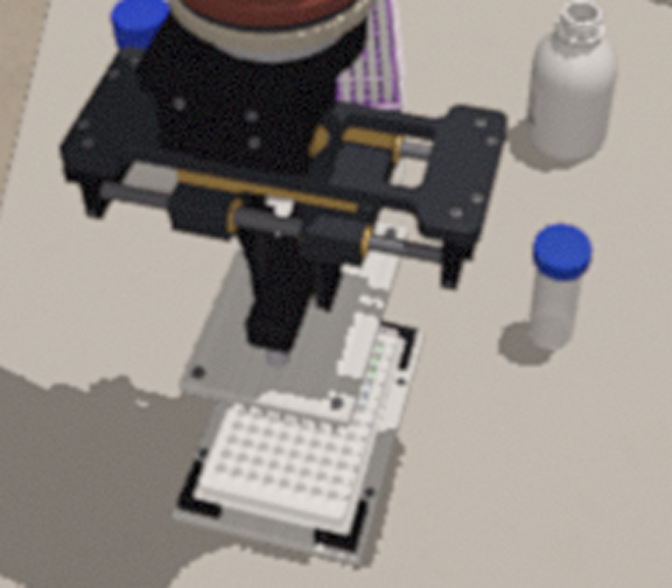

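View pics/w5.png

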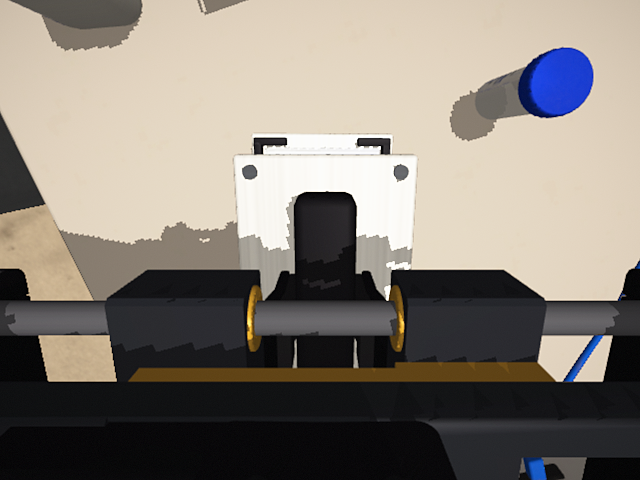

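Run:
```python
from rep import *
C=np.load('Cw5.npy',allow_pickle=True).item()
yt=np.array([.2907,.9568]); p=np.array([.4906,-.239])+.0006*yt; print(p)
ovr(C,'pics/w5.png',*p,-16.9,'pics/a.png',(220,120,430,290),3.5,z0=.1304-.0438)
im=cv2.imread('pics/a.png'); l,t,k=220,120,3.5
for X in (box(53,74,8),box(53,74,16)):
    u=((proj(C,T(.490,-.2383,-17.1,X,0))-[l,t]+.5)*k).astype(int); cv2.polylines(im,[u],True,(255,0,255),1)
cv2.imwrite('pics/ov5.png',im)
```

```text
[ 0.49077442 -0.23842592]
```

View pics/ov5.png

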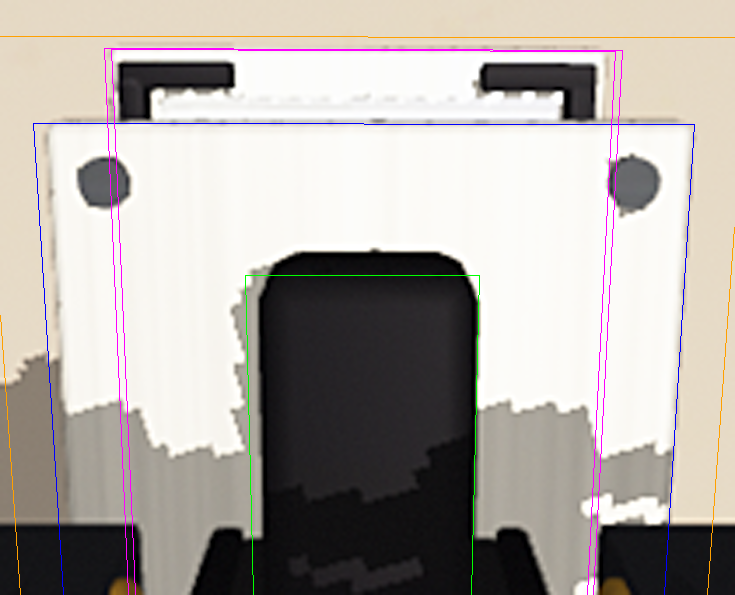

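Run:
```python
from rep import *
C3=np.load('Cw3.npy',allow_pickle=True).item();C5=np.load('Cw5.npy',allow_pickle=True).item()
def scr(fn,boxes):
    g=cv2.imread(fn).max(2); o=[]
    for l,t,r,b in boxes:
        w=np.clip(200-g[t:b,l:r].astype(float),0,90); w[w<20]=0; yy,xx=np.mgrid[t:b,l:r]; o.append([(w*xx).sum()/w.sum(),(w*yy).sum()/w.sum()])
    return np.array(o)
a=scr('pics/w3.png',[(284,55,296,66),(361,55,374,66),(286,176,299,187),(359,176,372,187)])
b=scr('pics/w5.png',[(241,163,259,181),(391,163,410,181)])
print(a,b)
P=np.array([atz(C3,u,v,.042)[:2] for u,v in a]); print(np.round(P,4)); c=P.mean(0)
print('centre',c, 'spacing',np.linalg.norm(P[0]-P[1]),np.linalg.norm(P[2]-P[3]),np.linalg.norm(P[0]-P[2]),np.linalg.norm(P[1]-P[3]))
d=(P[:2].mean(0)-P[2:].mean(0)); print('yaw',np.degrees(np.arctan2(d[1],d[0]))-90)
sp=(np.linalg.norm(P[0]-P[1])+np.linalg.norm(P[2]-P[3]))/2
# in w5: find z such that spacing=sp
for z in np.arange(.105,.126,.002):
    Q=np.array([atz(C5,u,v,z)[:2] for u,v in b]); print(round(z,3),np.round(np.linalg.norm(Q[0]-Q[1]),4),np.round(Q.mean(0),4),np.round(np.degrees(np.arctan2(*(Q[1]-Q[0])[::-1])),2))
print('spacing used',sp)
```

```text
[[288.64257495  59.98675343]
 [367.12445835  59.69354839]
 [291.96045918 181.85299745]
 [364.26568842 181.50515142]] [[249.1698822  171.66622095]
 [400.37041319 171.85297876]]
[[0.4706 0.2769]
 [0.5376 0.2969]
 [0.5017 0.1737]
 [0.5683 0.1937]]
centre [0.51955537 0.23529055] spacing 0.06985259080472817 0.06963053998191761 0.10773065977029442 0.10765502156739534
yaw 16.668090663316676
0.105 0.075 [ 0.5069 -0.1874] -16.9
0.107 0.0742 [ 0.5069 -0.1873] -16.9
0.109 0.0734 [ 0.507  -0.1872] -16.9
0.111 0.0726 [ 0.507 -0.187] -16.9
0.113 0.0718 [ 0.5071 -0.1869] -16.9
0.115 0.071 [ 0.5071 -0.1867] -16.9
0.117 0.0702 [ 0.5071 -0.1866] -16.9
0.119 0.0694 [ 0.5072 -0.1865] -16.9
0.121 0.0686 [ 0.5072 -0.1863] -16.9
0.123 0.0678 [ 0.5073 -0.1862] -16.9
0.125 0.067 [ 0.5073 -0.186 ] -16.9
spacing used 0.06974156539332288
```

Request:
jog_arm(commands=[[[0.3,-0.04,-0.1],[0.0035,0,0]],[[0.6,0,0],[0,0,0]],[[1,0,0],[0,0,0]],[[1,0,0],[0,0,0]],[[0.8,0,0],[0,0,0]],[[0.5,0,0],[0,0,0]],[[0.3,0,0],[0,0,0]],[[0.2,0,0],[0,0,0]],[[0,0,0],[0,0,0]],[[0,0,0],[0,0,0]]])

```text
t: 22.6
ee_pos: [0.4899, -0.2392, 0.0841]
tool_rot: [0.073, 1.57, -0.225]
force: [0.5, -0.3, -2.8]
finger_gap: 0.0236
```

Run:
```python
from rep import *
go([.4894,-.2390,.0778],-17.1)
C=vision.camera_params('wrist'); np.save('Cw6.npy',C,allow_pickle=True)
snap('side','s6.png');snap('wrist','w6.png')
im=cv2.imread('pics/s6.png')[210:420,180:420]; cv2.imwrite('pics/s6c.png',cv2.resize(im,None,fx=2.8,fy=2.8,interpolation=cv2.INTER_CUBIC))
im=cv2.imread('pics/w6.png')[120:290,215:435]; cv2.imwrite('pics/w6c.png',cv2.resize(im,None,fx=3.5,fy=3.5,interpolation=cv2.INTER_CUBIC))
```

```text
t 22.6 p [ 0.4899 -0.2392  0.0841] jawyaw -17.11 tilt x-axis [ 4.e-04 -1.e-04 -1.e+00] gap 0.0236 F [ 0.47 -0.3  -2.79] T [-0.07  0.02 -0.01]
q [-0.369  0.324  0.875  1.917 -0.289  1.031  0.333]
turn [-0.0002  0.0004 -0.    ] final yaw -17.099999999999998
shift cm after turn [ 0.63   0.002 -0.053]
```

View pics/s6c.png

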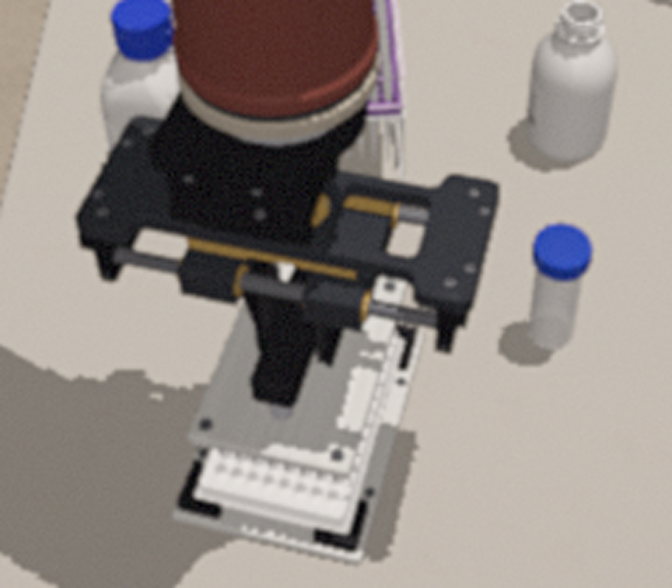

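View pics/w6c.png

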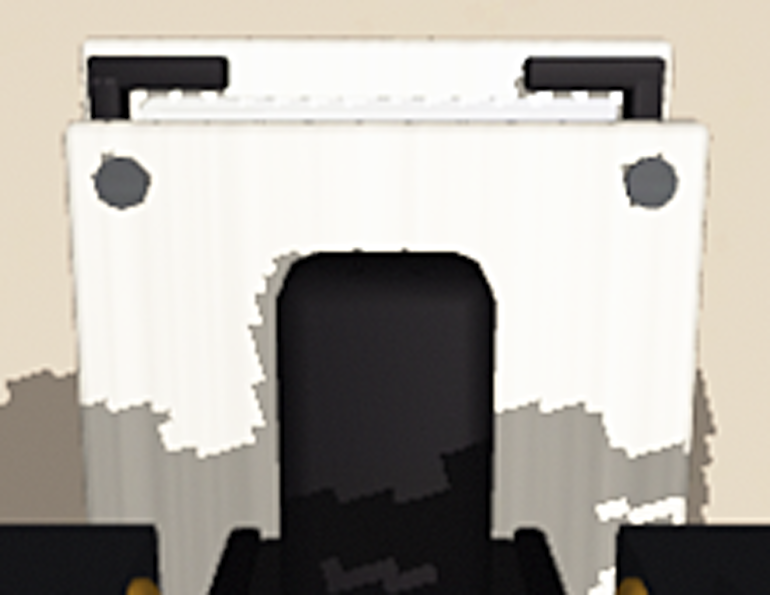

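Run:
```python
from rep import *
C=np.load('Cw6.npy',allow_pickle=True).item()
f=lambda u,v:(u/3.5+215-.5,v/3.5+120-.5)
yt=np.array([.294,.9558]);zt=np.array([.9558,-.294])
tcp=np.array([.4899,-.2392])
def rp(n,L,R,z,off):
    Q=np.array([atz(C,*f(*L),z)[:2],atz(C,*f(*R),z)[:2]]); c=Q.mean(0)-off*yt; d=c-tcp
    print(n,np.round(c,4),'width',round(np.linalg.norm(Q[1]-Q[0]),4),'rel TCP z,y mm',np.round([d@zt*1e3,d@yt*1e3],2),'yaw',np.degrees(np.arctan2(*(Q[1]-Q[0])[::-1])))
rp('nest base',(86,42),(671,42),.008,.074)
rp('angles outer',(88,58),(664,58),.016,.0705)
rp('angle inner tips',(228,72),(526,72),.016,.067)
rp('plate row end',(141,98),(620,98),.022,.064)
rp('screws',(122,182),(651,182),.0403+.032,.054)
rp('rep corners',(68,122),(708,124),.0403+.032,.062)
rp('handle',(278,400),(494,400),.0403+.072,0)
```

```text
nest base [ 0.4895 -0.2382] width 0.1028 rel TCP z,y mm [-0.63  0.85] yaw -17.03104203755212
angles outer [ 0.4894 -0.2375] width 0.0981 rel TCP z,y mm [-1.02  1.49] yaw -17.031860935980237
angle inner tips [ 0.4899 -0.2364] width 0.0509 rel TCP z,y mm [-0.86  2.69] yaw -17.03258148295142
plate row end [ 0.4901 -0.2378] width 0.08 rel TCP z,y mm [-0.23  1.44] yaw -17.03392967751027
screws [ 0.491  -0.2383] width 0.0695 rel TCP z,y mm [0.74 1.22] yaw -17.038376654285912
rep corners [ 0.491  -0.2387] width 0.0832 rel TCP z,y mm [0.94 0.78] yaw -17.209869565123803
handle [ 0.501  -0.2055] width 0.0227 rel TCP z,y mm [ 0.67 35.46] yaw -17.050610329033827
```

Request:
jog_arm(commands=[[[0.1,0,-0.05],[0,0,0]],[[0.2,0,-0.06],[0,0,0]],[[0.15,0,0],[0,0,0]],[[0.1,0,0],[0,0,0]],[[0,0,0],[0,0,0]],[[0,0,0],[0,0,0]],[[0,0,0],[0,0,0]],[[0,0,0],[0,0,0]],[[0,0,0],[0,0,0]],[[0,0,0],[0,0,0]]])

```text
t: 23.7
ee_pos: [0.4887, -0.2388, 0.0784]
tool_rot: [-0.311, 1.571, -0.609]
force: [0.1, -0.1, -3.6]
finger_gap: 0.0233
```

Run:
```python
from rep import *
s,R,p=st()
# side view check with model edges drawn
C=vision.camera_params('side'); snap('side','s7.png'); snap('top','t7.png')
l,t,r,b=230,300,350,420; k=5
im=cv2.resize(cv2.imread('pics/s7.png')[t:b,l:r],None,fx=k,fy=k,interpolation=cv2.INTER_CUBIC)
f=lambda X,z0,q:((proj(C,T(*q,X,z0))-[l,t]+.5)*k).astype(int)
q=(p[0]+.0003+.0006,p[1]+.0009-.0002,-17.1)
for X,c in ((box(43,62,32),(255,0,0)),(box(33.5,51.5,0),(0,255,0))): cv2.polylines(im,[f(X,p[2]-.0438,q)],True,c,1)
cv2.polylines(im,[f(box(43,64,22),0,(.490,-.2383,-17.1))],True,(0,0,255),1)
cv2.polylines(im,[f(box(53,74,8),0,(.490,-.2383,-17.1))],True,(0,160,255),1)
cv2.imwrite('pics/ov7.png',im)
```

```text
t 23.7 p [ 0.4887 -0.2388  0.0784] jawyaw -17.1 tilt x-axis [ 0. -0. -1.] gap 0.0233 F [ 0.06 -0.14 -3.57] T [-0.13  0.13 -0.03]
q [-0.365  0.33   0.871  1.924 -0.296  1.02   0.338]
```

View pics/ov7.png

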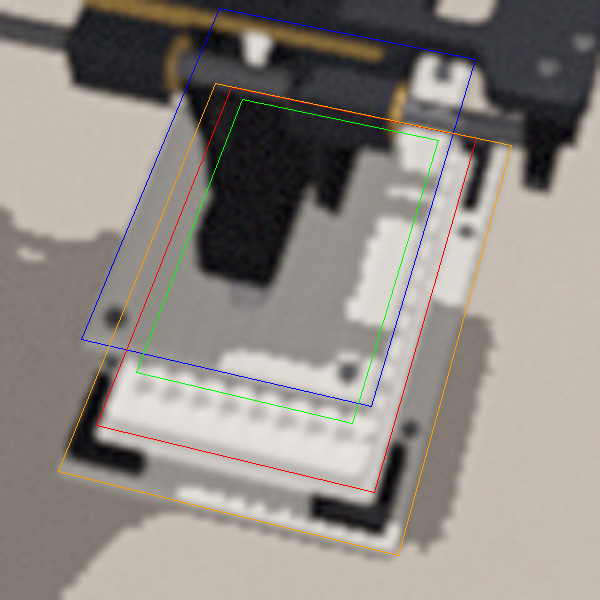

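Run:
```python
from h import *
print(order.hand_in())
st()
```

```text
the job is handed in; nothing more can be done
None
the job is handed in; nothing more can be done
```

The job was handed in at about 24 s of the 61 s allowed. The arm still holds the replicator over the plate; no verdict was reported.

**What I did:**
- I gripped the tube by its cap and stood it upright on the bench at about (0.64, -0.18).
- I lifted the replicator by the middle of its handle and carried it over the row with the pin tips about 0.17 m above the bench.
- I stopped over the plate, turned to match it.

**Last checks:**
- **Height:** the pin tips are about 12–13 mm above the plate. This is worked out from the arm position.
- **Angle and level:** the tool is parallel to the plate within about 0.1° and is vertical. A wrist-camera check of the replicator's plate before the last descent put its far end at most about 0.02 rad low.
- **Centring:** I estimate the centres agree within about 1 mm. The two wrist-camera estimates differed by about 1 mm along the grip direction, so I set the position between them. The side view agreed only to about one pixel (about 2 mm).
- **Other objects:** the tube stood upright in the side pictures taken after release. The row looked undisturbed in those too, but I did not re-measure the tip box and bottles.
- **Force:** the wrist reads about 3.6 N downward, roughly the replicator's weight, so nothing suggests contact with the plate.

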